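# Slip a copper-clad coupon under the board holder's spring clip

### The arm

A 6-joint arm with a two-finger parallel gripper is mounted at the origin on the work surface. World frame = base frame: x ahead of the robot, y to its left, z up, the work surface at z = 0. Lengths are in m, angles in degrees, forces in N, time in s.
With the tool pointing down it reaches from about 0.35 to 0.875 m from the base axis. Payload 4.2 kg.
Tool frame: the origin (TCP) lies at the very end of the fingers, on their centre line; the grasp point (between the pads) lies 19 mm behind it; z points along the fingers, y is the line along which they close (so a half turn about z gives the same grasp; the last joint's range is limited). The gripper opens to 87 mm and grips with 3 to 60 N. Pads are 19 mm wide; open, the fingers measure 117 mm over their backs; the gripper's body (75 mm by 190 mm) begins 51 mm behind the grasp point.
Start: joints at [87.697, 22.042, 0.453, 0, -68.411, -14.817], TCP at [0.184, 0.597, 0.223] pointing down, gripper open.
Joint ranges: [-179.83, 179.83], [-69.29, 118.12], [-61.27, 80.66], [-181.25, 117.63], [-171.15, -9.14], [-177.46, 177.46]. Speed limits (degrees/s): [159.86, 159.86, 180, 180, 180, 180].

### API

Orientations are given as a 3x3 rotation matrix whose columns are the frame's x, y, z axes.
In Python, from station import monitor, cams, ticket gives the robot as it stands.
- The arm moves only by the tool drive_tool, never from a script. Its argument "moves" is a list of rows, each an object with "delta_pos": the shift along the tool's x, y, z in mm, a list of three; "turn": the turn about the tool's z in rad; "claw": the opening, from 0 (shut) to 1 (fully open). A call has 1 to 12 rows; each row shifts and turns the commanded pose from where the row before left it, along the tool's axes as they then stand; what a row does not reach is not made up. A row lasts 1/8 s, in which the tool goes at most 62.5 mm and 10.7 degrees, less where a joint would pass 70% of its speed; a pose out of reach is approached as far as the arm can. A call is refused whole if a number of a shift passes 62.5 or a number of a turn 0.188, either way. A call with a gripper value outside its range is refused whole. The fingers move at their own pace and stop on an object; the grip force is fixed at half the most. Time passes only in rows, so rows that do not move let the fingers close. It gives the time, the measured TCP pose, the force, the opening and the grip force at its end, in the units of the state.
- monitor.sense(): the state, without advancing time (a new reading comes with each control period).
- cams.capture(name): name is "scene" or "top" or "wrist"; returns a dict with "color" (480x640x3 uint8, red, green, blue), "range_z" (480x640 float32, m along the optical axis (not along the pixel's ray), 0 where there is no reading), "vertical_fov" (degrees; the focal length in pixels is half the picture's height over the tangent of half this angle, whatever the lens; pixels are square), "cx", "cy" (the principal point, pixels), "extrinsics" (4x4, takes a point from camera to world coordinates). Camera axes: x right, y down, z forward; pixel columns grow to the right and rows downward; lengths in m; the calibration is good to about 2 mm. A picture is of the moment at which its call begins.
- ticket.finish_job(): hands the job in; it is judged then, once.
The state is a dict: "time_s": time; "joints": joint angles; "joint_velocities": joint speeds; "effort": joint torques, N m; "tcp_pos": TCP position; "ee_rot": TCP orientation; "wrist_force": force on the tool from outside, world axes, zero at the start; "moment": the same for the moment, N m; "gripper_width": opening from 0.0 (shut) to 1.0 (fully open); "gripper_force": force on a finger pad.
Only numpy, scipy, OpenCV 4.12 (cv2) and the standard library are available. Lean on these libraries where they do the work, as an engineer would, in place of code of your own. Each camera call takes 0.05 s, during which the arm holds its last target. There are 200 camera calls.

### The job

Press the upturned tail of the board holder's spring clip down with one fingertip so that its jaw opens, and while you keep it held open push the copper-clad coupon along the rails with the other fingertip until it is fully home against the end stop. Then let the clip close on the coupon and move clear. Do not lift the coupon off the rails, and leave the other things on the bench where they are.

Things in the scene. Friction and masses are not known exactly. Their poses are not given: they have to be found in the camera images.
- holder: Board holder fixed to the bench: dark steel base plate 140 x 96 mm (top at z = 9 mm) with two aluminium rails. Origin: centre of its underside, on the bench. x runs along the rails from the open loading end to the end stop and clip, z up; yawed up to 0.5 rad from the robot's x. All offsets in the other entries are in this frame, mm.
- loading_end (a point): Middle of the rails' open end, at ledge height: x = -70, z = 32. The rails run from here to x = 15. Each has a ledge (top z = 32, |y| 22 to 33.5) and outside it a guide wall up to z = 40. Between the ledges is a finger slot 44 mm wide, open upward and at this end, down to the base plate (z = 9): a fingertip can stand in it behind the coupon and reach below it.
- stop (a point): Middle of the top edge of the end stop's face, x = 15, z = 36: an aluminium cross bar 5 mm thick. Just behind it two ears (x 14 to 32, |y| 14.5 to 18.5, top z = 47) carry the clip on a pin along y at x = 21, z = 40.
- coupon: Copper-clad laminate coupon, flat, 32 mm long (along the rails) x 64 wide x 4 thick, about 30 g, three copper strips on top. Origin: centre of its underside; its x points along the rails to the clip. It lies on the ledges, slides with light friction, and starts with its leading edge 2 to 22 mm short of the clip's toe. Fully home its origin is at x = -1, y = 0, z = 32.
- clip (a joint): Spring-steel seesaw clip, angle in rad. 0 = closed, its toe blocks the coupon, which cannot be forced under; 0.18 = resting on the coupon; above 0.25 the coupon passes freely; hard stop 0.48. Pressing the tail down makes it grow; let go, the spring shuts it. About 4 to 8 N on the tail hold it at 0.38.
- clip_tail (a point): Middle of the top face of the clip's thumb tail, a bare steel tongue 28 mm wide (y) and 30 mm long. Closed, it slopes up towards +x by 0.38 rad: top face from x = 35, z = 34 to x = 62, z = 45. Pressed to 0.38 rad it is level, from x = 31 to 61, top at z = 29, which is lower than the coupon's underside.
- clip_toe (a point): Underside of the clip's toe, a rounded edge 22 mm wide over the middle of the slot: x = 5, z = 33 when closed; its front is at x = 3.6, and about 2.5 when open. It presses the coupon down with 5 to 6 N when released.
- spool: Grey spool of solder standing on end, 50 mm across, 39 mm high, origin at the centre of its underside. Bystander.
- heatsink: Finned aluminium heat sink 44 x 44 x 28 mm, origin at the centre of its underside. Bystander.
- screwdriver: Small black-handled screwdriver lying down, 160 mm long. Bystander.
- flux: Small white jar with black cap, 40 mm across, 65 mm high, origin at the centre of its underside. Bystander.
Things that resemble listed ones, but are neither listed nor needed, are in the scene too. Of the things like the coupon, leave any that is purple; of the rest the larger one is meant.

How it is judged:
By the outcome, as a careful person would: the job done as asked, in the order asked, and still so for the second after the job is handed in, with the robot touching nothing.
It also fails if it takes over 48 s, if anything falls off the work surface, if the arm or the gripper's body presses on something with over 40 N, if the wrist force passes 120 N, or if a joint passes its speed limit or range.

## Working session

There is one attempt and no reset: what is moved stays moved. The work goes in short steps, Python scripts to look and compute and a tool call to move; the robot and the scene stay as the last step left them, time stands still between calls to the robot, and variables do not carry over. Pictures are saved under pics/ and viewed, at most 10 in all, crops included, and the job is handed in when it is done.

Besides the shell and the picture viewer there is one more tool, called after "Request:" as name([rows], argument=value, ...), one row to a line, values as JSON. drive_tool: Moves the arm, as the interface text tells. Its arguments: {"type":"object","properties":{"moves":{"type":"array","items":{"type":"object","properties":{"delta_pos":{"type":"array","items":{"type":"number"}},"turn":{"type":"number"},"claw":{"type":"number"}}}}},"required":["moves"]}

```bash
mkdir -p pics; ls; cat > h.py <<'E'
import numpy as np, cv2
from station import monitor, cams, ticket
def cap(n):
    c=cams.capture(n); cv2.imwrite(f'pics/_{n}.png',c['color'][:,:,::-1]); np.savez(f'pics/_{n}.npz',**c); return c
def cloud(c):
    f=240/np.tan(np.radians(c['vertical_fov'])/2); v,u=np.mgrid[:480,:640]; z=c['range_z']
    p=np.stack([(u-c['cx'])/f*z,(v-c['cy'])/f*z,z],-1); E=np.array(c['extrinsics'])
    return p@E[:3,:3].T+E[:3,3]
def ray(c,u,v,h):
    f=240/np.tan(np.radians(float(c['vertical_fov']))/2); E=np.array(c['extrinsics'])
    d=E[:3,:3]@np.array([(u-c['cx'])/f,(v-c['cy'])/f,1]); o=E[:3,3]; return o+d*(h-o[2])/d[2]
E
python3 - <<'E'
from h import *
s=monitor.sense(); print(s)
for n in('top','scene'):
    c=cap(n); print(n,c['vertical_fov'],c['cx'],c['cy'],np.round(c['extrinsics'],3).tolist())
a=cv2.imread('pics/_top.png');b=cv2.imread('pics/_scene.png')
cv2.imwrite('pics/a1.png',a);cv2.imwrite('pics/a2.png',b)
E
```

```text
pics
{'time_s': 0.0, 'joints': array([ 8.76957401e+01,  2.20891469e+01,  3.78890623e-01, -2.83700852e-02,
       -6.84099122e+01, -1.48157234e+01]), 'joint_velocities': array([-0.10899812, -0.00666512,  0.02261396, -0.0807918 , -0.07485514,
       -0.01619158]), 'effort': array([-1.81046080e-04, -3.90670323e+01,  1.87407178e+01,  4.21989709e+00,
        1.09584627e-02, -1.94167155e-04]), 'tcp_pos': array([0.18379971, 0.59673077, 0.22147213]), 'ee_rot': array([[ 9.55636636e-01, -2.94547660e-01, -5.44363243e-04],
       [-2.94548149e-01, -9.55634383e-01, -2.07708487e-03],
       [ 9.15882559e-05,  2.14527958e-03, -9.99997695e-01]]), 'wrist_force': array([-0.34176656, -0.10978908,  0.173115  ]), 'moment': array([-0.00348591,  0.06326821, -0.01294305]), 'gripper_force': 0.0, 'gripper_width': 1.0030635994225925}
top 49.76064310169251 315.78868994144347 252.32318772559327 [[0.083, -0.97, 0.227, 0.403], [-0.997, -0.082, 0.014, 0.043], [0.005, -0.228, -0.974, 0.871], [0.0, 0.0, 0.0, 1.0]]
scene 55.111990547122836 323.73032956368615 244.02877278411586 [[0.857, 0.258, -0.446, 0.905], [0.514, -0.466, 0.72, -0.5], [-0.022, -0.847, -0.532, 0.477], [0.0, 0.0, 0.0, 1.0]]
```

View pics/a1.png

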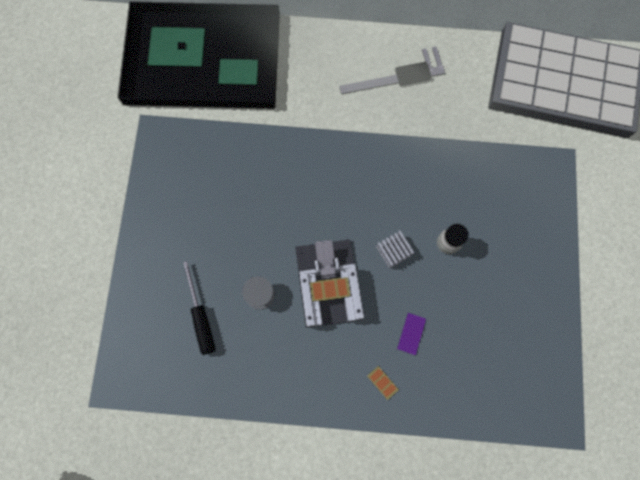

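View pics/a2.png

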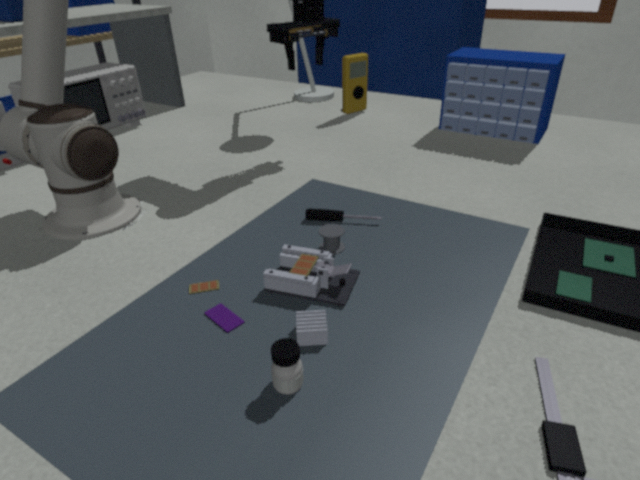

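The top view shows the holder at about (330,283). The candidates like the coupon are an orange piece on the rails at (330,290), a smaller orange one at (383,383) and a purple one at (412,334). The one on the rails is larger and not purple, so it fits. I'll locate it roughly, then move the wrist camera over it.

```bash
python3 - <<'E'
from h import *
for n in('top','scene'):
    c=dict(np.load(f'pics/_{n}.npz')); P=cloud(c); hsv=cv2.cvtColor(c['color'],cv2.COLOR_RGB2HSV)
    m=cv2.inRange(hsv,(5,120,60),(25,255,255)); k,l,st,ce=cv2.connectedComponentsWithStats(m)
    for i in range(1,k):
        if st[i,4]>40:
            q=P[l==i]; r=cv2.minAreaRect(np.argwhere(l==i)[:,::-1].astype(np.float32)); print(n,st[i],ce[i].round(1),np.median(q,0).round(4))
            w=np.array([ray(c,*b,0.036)[:2] for b in cv2.boxPoints(r)]).astype(np.float32); print(w.round(4).tolist())
c=cap('wrist');E=np.array(c['extrinsics']);s=monitor.sense();R=s['ee_rot']
print('cam in tool',(R.T@(E[:3,3]-s['tcp_pos'])).round(4),(R.T@E[:3,:3]).round(3).tolist(),c['vertical_fov'],c['cx'],c['cy'])
a=cv2.imread('pics/a1.png')[225:405,270:450]
cv2.imwrite('pics/a3.png',cv2.resize(a,None,fx=3.3,fy=3.3,interpolation=cv2.INTER_CUBIC))
E
```

```text
top [337 279  10  17 138] [341.6 287. ] [0.5443 0.0082 0.0353]
[[0.5561000108718872, 0.017500000074505806], [0.5590000152587891, 0.0038999998942017555], [0.5322999954223633, -0.0013000000035390258], [0.5293999910354614, 0.012199999764561653]]
top [324 281  13  17 179] [329.5 288.8] [0.5395 0.0277 0.0355]
[[0.5507000088691711, 0.03920000046491623], [0.5548999905586243, 0.021400000900030136], [0.5286999940872192, 0.015699999406933784], [0.5246000289916992, 0.033399999141693115]]
top [312 282  11  17 136] [317.4 290.4] [0.5356 0.047  0.0353]
[[0.5464000105857849, 0.05739999935030937], [0.550000011920929, 0.04390000179409981], [0.5241000056266785, 0.03709999844431877], [0.5205000042915344, 0.05040000006556511]]
top [371 369  12  12  81] [376.4 374.7] [ 0.4097 -0.0601  0.0024]
[[0.4059999883174896, -0.04569999873638153], [0.42010000348091125, -0.05829999968409538], [0.413100004196167, -0.066600002348423], [0.39899998903274536, -0.05400000140070915]]
top [376 376  14  14 110] [382.5 382.5] [ 0.3985 -0.0706  0.0026]
[[0.3953000009059906, -0.054999999701976776], [0.4101000130176544, -0.06830
[... 1253 characters left out ...]
95], [0.5540000200271606, 0.023099999874830246]]
scene [293 268  14   6  53] [299.5 270.5] [0.5421 0.0075 0.0353]
[[0.5343000292778015, -0.0015999999595806003], [0.5286999940872192, 0.008100000210106373], [0.5507000088691711, 0.01489999983459711], [0.5561000108718872, 0.005200000014156103]]
scene [200 283   8   7  44] [203.8 286.1] [ 0.3965 -0.0738  0.0026]
[[0.42170000076293945, -0.10019999742507935], [0.43160000443458557, -0.09470000118017197], [0.4426000118255615, -0.10639999806880951], [0.43290001153945923, -0.11190000176429749]]
cam in tool [ 0.0688  0.0004 -0.1628] [[-0.0, -0.968, -0.25], [1.0, 0.0, -0.002], [0.002, -0.25, 0.968]] 62.88828244932786 318.04446611246414 235.62505169131586
```

View pics/a3.png

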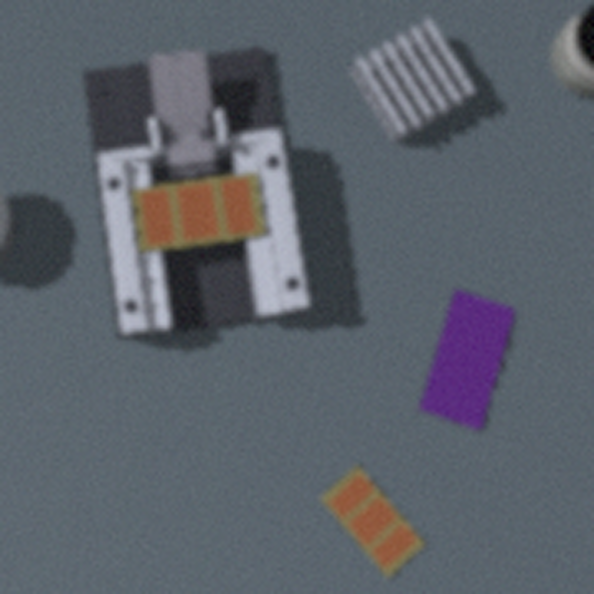

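The crop confirms it: the large three-strip coupon lies on the rails, the small decoy and the purple one lie on the mat. I'll move the wrist camera above the holder.

Request:
drive_tool([
  {"delta_pos":[43,36,4]},
  {"delta_pos":[43,36,4]},
  {"delta_pos":[43,36,4]},
  {"delta_pos":[43,36,4]},
  {"delta_pos":[43,36,4]},
  {"delta_pos":[43,36,4]},
  {"delta_pos":[43,36,4]},
  {"delta_pos":[43,36,4]},
  {"delta_pos":[43,36,4]},
  {"delta_pos":[43,36,4]},
  {"delta_pos":[43,36,4]},
  {"delta_pos":[43,36,4]},
])

```text
invalid input
```

Request:
drive_tool([
  {"turn":0.175},
  {"turn":0.175},
  {"turn":0.175},
  {"turn":0.175},
  {"turn":0.175},
  {"turn":0.175},
  {"turn":0},
  {"turn":0},
])

```text
invalid input
```

```bash
python3 - <<'E'
from h import *
c=cap('wrist');cv2.imwrite('pics/a4.png',cv2.imread('pics/_wrist.png'));s=monitor.sense();print(s['tcp_pos'],s['ee_rot'].round(4).tolist(),s['joints'].round(1),s['wrist_force'])
E
```

```text
[0.18386814 0.59697258 0.2218697 ] [[0.9557, -0.2945, -0.0003], [-0.2945, -0.9557, -0.0013], [0.0001, 0.0014, -1.0]] [ 87.7  22.1   0.4  -0.  -68.4 -14.8] [0.10402004 0.85981619 0.19411955]
```

View pics/a4.png

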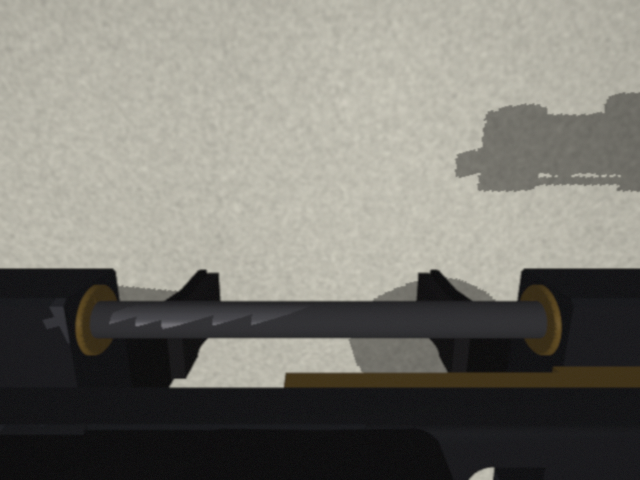

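The call needs every key in each row. The wrist view shows the fingertips at about (200,290) and (440,290), and things below the TCP appear above row 270. I'll stop slightly to the +y side of the holder.

Request:
drive_tool([
  {"delta_pos":[42,35,2],"turn":0,"claw":1},
  {"delta_pos":[42,35,2],"turn":0,"claw":1},
  {"delta_pos":[42,35,2],"turn":0,"claw":1},
  {"delta_pos":[42,35,2],"turn":0,"claw":1},
  {"delta_pos":[42,35,2],"turn":0,"claw":1},
  {"delta_pos":[42,35,2],"turn":0,"claw":1},
  {"delta_pos":[42,35,2],"turn":0,"claw":1},
  {"delta_pos":[42,35,2],"turn":0,"claw":1},
  {"delta_pos":[42,35,2],"turn":0,"claw":1},
  {"delta_pos":[42,35,2],"turn":0,"claw":1},
  {"delta_pos":[42,35,2],"turn":0,"claw":1},
  {"delta_pos":[42,35,2],"turn":0,"claw":1},
])

```text
time_s: 1.7
tcp_pos: [0.5427, 0.0459, 0.1985]
ee_rot: [[0.956, -0.294, 0.0], [-0.294, -0.956, 0.0], [0.0, -0.0, -1.0]]
wrist_force: [0.8, 0.8, 0.2]
gripper_width: 1.002
gripper_force: 0.0
```

Request:
drive_tool([
  {"delta_pos":[0,0,0],"turn":0.175,"claw":1},
  {"delta_pos":[0,0,0],"turn":0.175,"claw":1},
  {"delta_pos":[0,0,0],"turn":0.175,"claw":1},
  {"delta_pos":[0,0,0],"turn":0.175,"claw":1},
  {"delta_pos":[0,0,0],"turn":0.175,"claw":1},
  {"delta_pos":[0,0,0],"turn":0.175,"claw":1},
  {"delta_pos":[0,0,0],"turn":0,"claw":1},
  {"delta_pos":[0,0,0],"turn":0,"claw":1},
  {"delta_pos":[0,0,0],"turn":0,"claw":1},
])

```text
time_s: 2.82
tcp_pos: [0.542, 0.0476, 0.1985]
ee_rot: [[0.222, -0.975, -0.0], [-0.975, -0.222, -0.0], [0.0, 0.0, -1.0]]
wrist_force: [-0.2, 0.5, 0.9]
gripper_width: 0.998
gripper_force: 0.0
```

```bash
python3 - <<'E'
from h import *
c=cap('wrist');cv2.imwrite('pics/a5.png',cv2.imread('pics/_wrist.png'));s=monitor.sense();print(s['tcp_pos'],s['ee_rot'].round(4).tolist(),s['joints'].round(1),s['wrist_force'])
E
```

```text
[0.54199934 0.04754987 0.19854409] [[0.2212, -0.9752, 0.0], [-0.9752, -0.2212, -0.0], [0.0, -0.0, -1.0]] [ 22.1  15.3 -13.1   0.  -61.6  -9.3] [0.17601628 0.77292002 0.42873504]
```

View pics/a5.png

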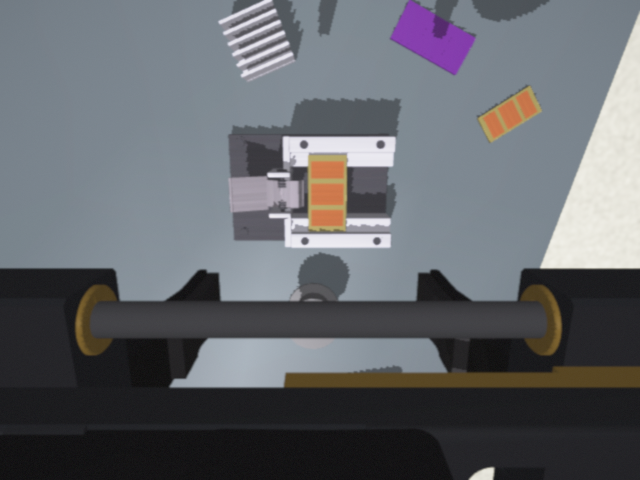

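The wrist view shows the holder clearly: rails at rows 140–245, the open end at column ~393, the coupon at (327,192), and the clip tail at (248,193) pointing left. Next I'll fit poses.

```bash
cat > fit.py <<'E'
from h import *
c=dict(np.load('pics/_wrist.npz')); P=cloud(c); hsv=cv2.cvtColor(c['color'],cv2.COLOR_RGB2HSV)
roi=np.zeros((480,640),bool); roi[120:262,215:410]=1
print('mat z',np.median(P[150:230,190:215,2]))
m=(cv2.inRange(hsv,(8,70,60),(32,255,255))>0)&roi
m=cv2.morphologyEx(m.astype(np.uint8),cv2.MORPH_CLOSE,np.ones((5,5)))>0
hz=np.median(P[m][:,2]); print('coupon z',hz, m.sum())
def wr(mask,h):
    q=np.argwhere(mask)[:,::-1]; w=np.array([ray(c,u,v,h)[:2] for u,v in q],np.float32); r=cv2.minAreaRect(w); return r,w
r,w=wr(m,hz); print('coupon',np.array(r[0]).round(4),np.array(r[1]).round(4),r[2])
# walls
wm=roi&(P[:,:,2]>.0375)&(P[:,:,2]<.043)&(hsv[:,:,1]<60)&(hsv[:,:,2]>120)
k,l,st,ce=cv2.connectedComponentsWithStats(wm.astype(np.uint8))
for i in range(1,k):
    if st[i,4]>60:
        z=np.median(P[l==i][:,2]); r,w=wr(l==i,z); d=np.linalg.svd(w-w.mean(0),full_matrices=False)[2][0]; d*=np.sign(d[0])
        print('wall',st[i],z.round(4),np.array(r[0]).round(4),np.array(r[1]).round(4),r[2],'dir',np.arctan2(d[1],d[0]).round(4))
E
python3 fit.py
python3 - <<'E'
import sys; sys.argv=['']
exec(open('fit.py').read().split('# walls')[0])
# base plate: dark, z ~9mm
b=roi&(P[:,:,2]>.006)&(P[:,:,2]<.013)&(np.arange(640)[None]<300); r,w=wr(b,.009); print('base part',r, b.sum(), np.median(P[b][:,2]))
# profile along tail row 193 and across
for v in(180,193,206): print(v,[(u,*(P[v,u]*1000).round(0).astype(int)) for u in range(226,312,6)])
E
```

```text
mat z 0.0013728509486006235
coupon z 0.03692795425061135 2911
coupon [0.5402 0.0261] [0.032 0.063] 13.549337387084961
wall [ 287  136  109   21 1632] 0.0404 [ 0.5387 -0.0156] [0.0866 0.0153] 15.400419235229492 dir 0.2259
wall [237 177  24  35 576] 0.0403 [0.6032 0.0405] [0.019  0.0287] 10.639370918273926 dir -1.3448
wall [271 177  28  34 494] 0.0419 [0.5743 0.0333] [0.0222 0.0271] 12.036052703857422 dir -0.0553
wall [ 289  232  103   16 1442] 0.0405 [0.5207 0.0614] [0.0863 0.0132] 12.794222831726074 dir 0.2237
mat z 0.0013728509486006235
coupon z 0.03692795425061135 2911
coupon [0.5402 0.0261] [0.032 0.063] 13.549337387084961
base part ((0.5935373306274414, 0.03818611800670624), (0.06155293434858322, 0.09551606327295303), 12.77324104309082) 3807 0.009892425329073362
180 [(226, np.int64(631), np.int64(39), np.int64(2)), (232, np.int64(617), np.int64(31), np.int64(45)), (238, np.int64(613), np.int64(31), np.int64(42)), (244, np.int64(609), np.int64(30), np.int64(42)), (250, np.int64(604), np.int64(29), np.int64(39)), (256, np.int64(600), np.int64(28), np.int64(37)), (262, np.int64(595)
[... 1237 characters left out ...]
 (232, np.int64(614), np.int64(52), np.int64(46)), (238, np.int64(609), np.int64(51), np.int64(44)), (244, np.int64(605), np.int64(51), np.int64(42)), (250, np.int64(600), np.int64(50), np.int64(40)), (256, np.int64(596), np.int64(49), np.int64(38)), (262, np.int64(591), np.int64(49), np.int64(36)), (268, np.int64(586), np.int64(48), np.int64(34)), (274, np.int64(581), np.int64(46), np.int64(37)), (280, np.int64(576), np.int64(45), np.int64(39)), (286, np.int64(571), np.int64(43), np.int64(42)), (292, np.int64(566), np.int64(42), np.int64(43)), (298, np.int64(561), np.int64(41), np.int64(43)), (304, np.int64(556), np.int64(46), np.int64(10)), (310, np.int64(552), np.int64(40), np.int64(37))]
```

Fit result: the holder origin is at about (0.556, 0.029) with yaw 0.224. The coupon is at holder x ≈ -16, with its trailing edge at ≈ -32. The plan is four steps:
1. Descend with the claw fully open, putting the push finger's inner face at x = -37 and the tail finger at x = +50.
2. Press the tail down to z = 29.
3. Close the claw to 67 mm.
4. Translate +10 mm to push the coupon home.

Request:
drive_tool([
  {"delta_pos":[5.2,-4,5],"turn":0,"claw":1},
  {"delta_pos":[5.2,-4,10],"turn":0,"claw":1},
  {"delta_pos":[5.2,-4,15],"turn":0,"claw":1},
  {"delta_pos":[5.2,-4,20],"turn":0,"claw":1},
  {"delta_pos":[0,0,22],"turn":0,"claw":1},
  {"delta_pos":[0,0,22],"turn":0,"claw":1},
  {"delta_pos":[0,0,20],"turn":0,"claw":1},
  {"delta_pos":[0,0,15],"turn":0,"claw":1},
  {"delta_pos":[0,0,8],"turn":0,"claw":1},
  {"delta_pos":[0,0,0],"turn":0,"claw":1},
])

```text
time_s: 4.12
tcp_pos: [0.562, 0.0306, 0.061]
ee_rot: [[0.22, -0.975, -0.001], [-0.975, -0.22, -0.0], [0.0, 0.001, -1.0]]
wrist_force: [-0.6, 0.1, -0.3]
gripper_width: 0.998
gripper_force: 0.0
```

```bash
cat > loc.py <<'E'
from h import *
s=monitor.sense(); o=np.array([.556,.0291]);t=.2245
d=s['tcp_pos'][:2]-o; W=87*s['gripper_width']; x=1000*(d@[np.cos(t),np.sin(t)]); y=1000*(d@[-np.sin(t),np.cos(t)])
print('t',s['time_s'],'c',x.round(1),'y',y.round(1),'z',(1000*s['tcp_pos'][2]).round(1),'W',round(W,1),'push',(x-W/2).round(1),'tail',(x+W/2).round(1),'F',s['wrist_force'].round(1))
E
python3 - <<'E'
from loc import *
c=cap('wrist');b=cap('scene')
A=cv2.imread('pics/_wrist.png')[90:390,140:500];B=cv2.resize(cv2.imread('pics/_scene.png')[190:340,230:410],(360,300),interpolation=cv2.INTER_CUBIC)
cv2.imwrite('pics/a6.png',np.hstack([A,B]))
E
```

```text
t 4.125 c 6.2 y 0.1 z 61.0 W 86.9 push -37.2 tail 49.7 F [-0.6  0.1 -0.3]
```

View pics/a6.png

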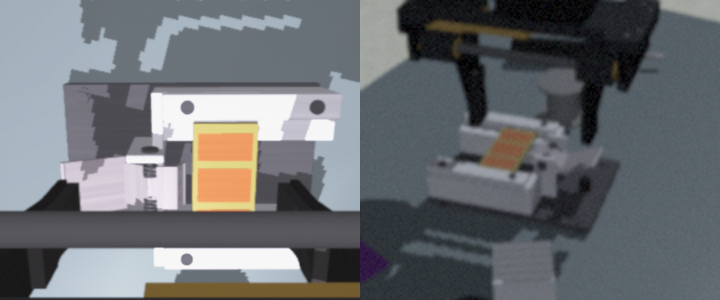

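The wrist half shows the push finger tip at crop (285,190), clear behind the coupon's trailing edge at crop x≈258. The other tip is over the tail at crop (75,190). I'll lower the arm.

Request:
drive_tool([
  {"delta_pos":[0,0,5],"turn":0,"claw":1},
  {"delta_pos":[0,0,5],"turn":0,"claw":1},
  {"delta_pos":[0,0,4],"turn":0,"claw":1},
  {"delta_pos":[0,0,4],"turn":0,"claw":1},
  {"delta_pos":[0,0,3],"turn":0,"claw":1},
  {"delta_pos":[0,0,3],"turn":0,"claw":1},
  {"delta_pos":[0,0,0],"turn":0,"claw":1},
])

```text
time_s: 5.1
tcp_pos: [0.5622, 0.0308, 0.0376]
ee_rot: [[0.22, -0.975, 0.0], [-0.975, -0.22, -0.0], [0.0, -0.0, -1.0]]
wrist_force: [-0.7, 0.5, 2.1]
gripper_width: 0.999
gripper_force: 1.2
```

```bash
python3 loc.py
```

```text
t 5.1 c 6.5 y 0.2 z 37.6 W 86.9 push -37.0 tail 49.9 F [-0.7  0.5  2.1]
```

Request:
drive_tool([
  {"delta_pos":[0,0,2.5],"turn":0,"claw":1},
  {"delta_pos":[0,0,2.5],"turn":0,"claw":1},
  {"delta_pos":[0,0,2.5],"turn":0,"claw":1},
  {"delta_pos":[0,0,1],"turn":0,"claw":1},
  {"delta_pos":[0,0,0],"turn":0,"claw":1},
])

```text
time_s: 5.72
tcp_pos: [0.561, 0.0304, 0.029]
ee_rot: [[0.22, -0.975, -0.002], [-0.975, -0.22, -0.001], [0.0, 0.003, -1.0]]
wrist_force: [-4.7, 1.0, 7.3]
gripper_width: 0.999
gripper_force: 3.4
```

```bash
python3 loc.py
```

```text
t 5.725 c 5.2 y 0.2 z 29.0 W 87.0 push -38.3 tail 48.6 F [-4.7  1.   7.3]
```

Request:
drive_tool([
  {"delta_pos":[0,0,0],"turn":0,"claw":0.95},
  {"delta_pos":[0,0,0],"turn":0,"claw":0.9},
  {"delta_pos":[0,0,0],"turn":0,"claw":0.86},
  {"delta_pos":[0,0,0],"turn":0,"claw":0.82},
  {"delta_pos":[0,0,0],"turn":0,"claw":0.77},
  {"delta_pos":[0,0,0],"turn":0,"claw":0.77},
  {"delta_pos":[0,0,0],"turn":0,"claw":0.77},
])

```text
time_s: 6.6
tcp_pos: [0.5628, 0.031, 0.0293]
ee_rot: [[0.22, -0.975, 0.001], [-0.975, -0.22, 0.0], [-0.0, -0.001, -1.0]]
wrist_force: [3.8, 0.7, 5.0]
gripper_width: 0.768
gripper_force: 2.5
```

```bash
python3 loc.py; python3 - <<'E'
from h import *
c=cap('wrist');b=cap('scene')
A=cv2.imread('pics/_wrist.png')[90:390,140:500];B=cv2.resize(cv2.imread('pics/_scene.png')[190:340,230:410],(360,300),interpolation=cv2.INTER_CUBIC)
cv2.imwrite('pics/a7.png',np.hstack([A,B]))
E
```

```text
t 6.6 c 7.0 y 0.3 z 29.3 W 66.8 push -26.4 tail 40.4 F [3.8 0.7 5. ]
```

View pics/a7.png

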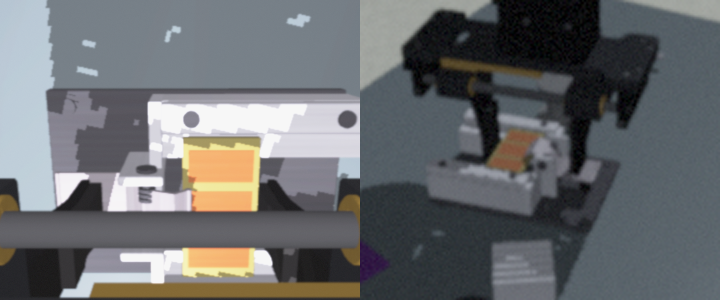

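The coupon has moved and its leading edge is now under the raised toe (crop (185,195)). The tail is held level. Next is the translation toward the stop.

Request:
drive_tool([
  {"delta_pos":[0,-1.5,0],"turn":0,"claw":0.77},
  {"delta_pos":[0,-1.5,0],"turn":0,"claw":0.77},
  {"delta_pos":[0,-1.5,0],"turn":0,"claw":0.77},
  {"delta_pos":[0,-1.5,0],"turn":0,"claw":0.77},
  {"delta_pos":[0,-1.5,0],"turn":0,"claw":0.77},
  {"delta_pos":[0,0,0],"turn":0,"claw":0.77},
])

```text
time_s: 7.45
tcp_pos: [0.5629, 0.0308, 0.0281]
ee_rot: [[0.219, -0.976, -0.014], [-0.976, -0.219, -0.003], [0.0, 0.015, -1.0]]
wrist_force: [-9.1, 0.1, 13.7]
gripper_width: 0.767
gripper_force: 6.2
```

```bash
python3 loc.py
```

```text
t 7.45 c 7.1 y 0.1 z 28.1 W 66.7 push -26.2 tail 40.5 F [-9.1  0.1 13.7]
```

The tail finger is sticking on the tongue: friction takes about 9 N and the tool hasn't moved. I'll use that as an anchor and close the claw instead, so the push finger advances while the tail finger stays put.

Request:
drive_tool([
  {"delta_pos":[0,0,0],"turn":0,"claw":0.755},
  {"delta_pos":[0,0,0],"turn":0,"claw":0.74},
  {"delta_pos":[0,0,0],"turn":0,"claw":0.725},
  {"delta_pos":[0,0,0],"turn":0,"claw":0.71},
  {"delta_pos":[0,0,0],"turn":0,"claw":0.71},
])

```text
time_s: 8.07
tcp_pos: [0.5655, 0.0314, 0.0284]
ee_rot: [[0.219, -0.976, -0.008], [-0.976, -0.219, -0.002], [0.0, 0.009, -1.0]]
wrist_force: [-4.3, 1.2, 9.4]
gripper_width: 0.71
gripper_force: 4.7
```

```bash
python3 loc.py; python3 - <<'E'
from h import *
c=cap('wrist');b=cap('scene')
A=cv2.imread('pics/_wrist.png')[90:390,140:500];B=cv2.resize(cv2.imread('pics/_scene.png')[190:340,230:410],(360,300),interpolation=cv2.INTER_CUBIC)
cv2.imwrite('pics/a8.png',np.hstack([A,B]))
E
```

```text
t 8.075 c 9.8 y 0.2 z 28.4 W 61.7 push -21.1 tail 40.7 F [-4.3  1.2  9.4]
```

View pics/a8.png

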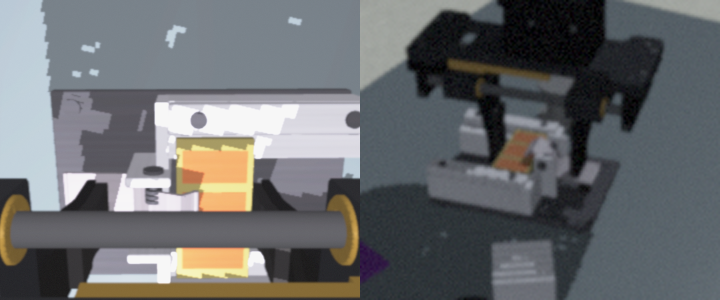

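Working as planned: the tail finger is anchored at 40.7 and the coupon is moving toward the stop (leading edge at crop x≈176, stop at ≈168). I'll continue closing.

Request:
drive_tool([
  {"delta_pos":[0,0,0],"turn":0,"claw":0.7},
  {"delta_pos":[0,0,0],"turn":0,"claw":0.69},
  {"delta_pos":[0,0,0],"turn":0,"claw":0.68},
  {"delta_pos":[0,0,0],"turn":0,"claw":0.67},
  {"delta_pos":[0,0,0],"turn":0,"claw":0.67},
])

```text
time_s: 8.8
tcp_pos: [0.5661, 0.0315, 0.0285]
ee_rot: [[0.219, -0.976, -0.007], [-0.976, -0.219, -0.002], [0.0, 0.008, -1.0]]
wrist_force: [-2.1, -0.2, 8.3]
gripper_width: 0.674
gripper_force: 5.9
```

```bash
python3 loc.py
```

```text
t 8.8 c 10.4 y 0.1 z 28.5 W 58.6 push -18.9 tail 39.7 F [-2.1 -0.2  8.3]
```

Request:
drive_tool([
  {"delta_pos":[0,0,0],"turn":0,"claw":0.66},
  {"delta_pos":[0,0,0],"turn":0,"claw":0.66},
  {"delta_pos":[0,0,0],"turn":0,"claw":0.66},
])

```text
time_s: 9.18
tcp_pos: [0.5657, 0.0314, 0.0285]
ee_rot: [[0.219, -0.976, -0.008], [-0.976, -0.219, -0.002], [0.0, 0.008, -1.0]]
wrist_force: [-3.1, -0.4, 9.2]
gripper_width: 0.661
gripper_force: 6.5
```

```bash
python3 loc.py
```

```text
t 9.175 c 10.0 y 0.1 z 28.5 W 57.5 push -18.7 tail 38.7 F [-3.1 -0.4  9.2]
```

The push finger has stopped at ≈ -18.8 and the tail finger is now sliding back, so the coupon is probably against the stop. I'll confirm with a firmer push.

Request:
drive_tool([
  {"delta_pos":[0,-2,0],"turn":0,"claw":0.65},
  {"delta_pos":[0,-2,0],"turn":0,"claw":0.64},
  {"delta_pos":[0,-2,0],"turn":0,"claw":0.64},
  {"delta_pos":[0,0,0],"turn":0,"claw":0.64},
])

```text
time_s: 9.68
tcp_pos: [0.5653, 0.0311, 0.0279]
ee_rot: [[0.218, -0.976, -0.022], [-0.976, -0.218, -0.005], [0.0, 0.023, -1.0]]
wrist_force: [-14.8, 0.4, 20.0]
gripper_width: 0.648
gripper_force: 14.8
```

```bash
python3 loc.py; python3 - <<'E'
from h import *
c=cap('wrist')
A=cv2.imread('pics/_wrist.png')[170:370,270:420]
cv2.imwrite('pics/a9.png',cv2.resize(A,(600,800)[::1],interpolation=cv2.INTER_CUBIC)[:600])
P=cloud(c)
hsv=cv2.cvtColor(c['color'],cv2.COLOR_RGB2HSV)
m=cv2.inRange(hsv,(8,70,60),(32,255,255)); m[:,:250]=0;m[:,450:]=0;m[:200]=0;m[375:]=0
m=cv2.morphologyEx(m,cv2.MORPH_OPEN,np.ones((3,3)))
o=np.array([.556,.0291]);t=.2245
for v in (232,240,248,256,264,272,280,350,360):
    u=np.flatnonzero(m[v]); 
    if len(u): 
        for e in(u[0],u[-1]): q=ray(c,e,v,.036)[:2]-o; print(v,e,(1000*(q@[np.cos(t),np.sin(t)])).round(1),(1000*(q@[-np.sin(t),np.cos(t)])).round(1),end=' | ')
        print()
# rail open end/stop reference from walls is refit when clear
E
```

```text
t 9.675 c 9.5 y -0.1 z 27.9 W 56.4 push -18.7 tail 37.7 F [-14.8   0.4  20. ]
232 310 13.4 -30.1 | 232 386 -17.6 -29.7 | 
240 310 13.4 -26.7 | 240 385 -17.3 -26.4 | 
248 310 13.5 -23.3 | 248 385 -17.5 -22.9 | 
256 310 13.5 -19.9 | 256 386 -18.0 -19.5 | 
264 311 13.1 -16.4 | 264 386 -18.2 -16.0 | 
272 311 13.2 -12.9 | 272 386 -18.3 -12.4 | 
280 310 13.6 -9.3 | 280 386 -18.4 -8.9 | 
350 316 11.3 23.6 | 350 381 -17.5 24.1 | 
360 323 8.2 28.6 | 360 381 -17.7 29.1 |
```

View pics/a9.png

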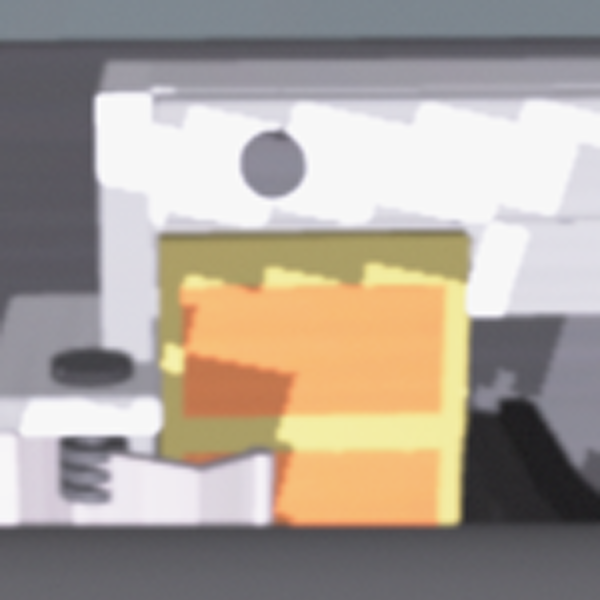

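The crop shows the coupon's leading edge (left, x≈160) flush against the stop bar with no gap. It did not yield to 15 N, so it is home. I'll back the push finger off while the clip is still held, then rise.

Request:
drive_tool([
  {"delta_pos":[0,3,0],"turn":0,"claw":0.65},
  {"delta_pos":[0,3,0],"turn":0,"claw":0.67},
  {"delta_pos":[0,3,0],"turn":0,"claw":0.69},
  {"delta_pos":[0,3,0],"turn":0,"claw":0.7},
  {"delta_pos":[0,0,0],"turn":0,"claw":0.7},
  {"delta_pos":[0,0,0],"turn":0,"claw":0.7},
])

```text
time_s: 10.48
tcp_pos: [0.5633, 0.0308, 0.0292]
ee_rot: [[0.22, -0.975, -0.001], [-0.975, -0.22, -0.0], [0.0, 0.001, -1.0]]
wrist_force: [2.0, -0.7, 6.8]
gripper_width: 0.699
gripper_force: 3.3
```

```bash
python3 loc.py
```

```text
t 10.475 c 7.5 y 0.1 z 29.2 W 60.8 push -22.9 tail 37.9 F [ 2.  -0.7  6.8]
```

Request:
drive_tool([
  {"delta_pos":[0,0,-2],"turn":0,"claw":0.7},
  {"delta_pos":[0,0,-2],"turn":0,"claw":0.7},
  {"delta_pos":[0,0,-2],"turn":0,"claw":0.7},
  {"delta_pos":[0,0,-3],"turn":0,"claw":0.7},
  {"delta_pos":[0,0,-6],"turn":0,"claw":0.7},
  {"delta_pos":[0,0,-15],"turn":0,"claw":0.7},
  {"delta_pos":[0,0,-25],"turn":0,"claw":0.7},
  {"delta_pos":[0,0,-30],"turn":0,"claw":0.7},
  {"delta_pos":[-7,4,-30],"turn":0,"claw":0.7},
  {"delta_pos":[-7,4,-30],"turn":0,"claw":0.7},
  {"delta_pos":[-7,7,-25],"turn":0,"claw":0.7},
  {"delta_pos":[0,0,0],"turn":0,"claw":0.7},
])

```text
time_s: 11.98
tcp_pos: [0.5451, 0.0488, 0.2022]
ee_rot: [[0.221, -0.975, 0.005], [-0.975, -0.221, 0.002], [-0.001, -0.006, -1.0]]
wrist_force: [0.1, 0.4, -0.4]
gripper_width: 0.702
gripper_force: 0.0
```

```bash
python3 loc.py; python3 - <<'E'
from h import *
c=cap('wrist'); cap('top')
cv2.imwrite('pics/a10.png',np.hstack([cv2.resize(cv2.imread('pics/_wrist.png')[120:270,215:415],(440,330)),cv2.resize(cv2.imread('pics/_top.png')[215:415,160:480],(360,330))]))
E
python3 fit.py
```

```text
t 11.975 c -6.3 y 21.7 z 202.2 W 61.1 push -36.8 tail 24.3 F [ 0.1  0.4 -0.4]
mat z 0.0013655088890903722
coupon z 0.03698654507277602 2472
coupon [0.5537 0.0295] [0.0315 0.0634] 13.219217300415039
wall [ 292  136  109   18 1513] 0.0404 [ 0.5383 -0.0142] [0.0869 0.0134] 12.747832298278809 dir 0.225
wall [237 175  13  34 198] 0.0383 [0.6128 0.0421] [0.0094 0.0278] 13.579264640808105 dir -1.3074
wall [279 179  15  23 143] 0.0405 [0.5775 0.0328] [0.0116 0.0183] 7.255003452301025 dir -1.1974
wall [304 179   6  27 119] 0.0404 [0.5609 0.0304] [0.0042 0.0217] 12.410967826843262 dir -1.3464
wall [ 293  227  103   19 1443] 0.0404 [0.5214 0.0608] [0.0874 0.0159] 11.821464538574219 dir 0.2203
```

View pics/a10.png

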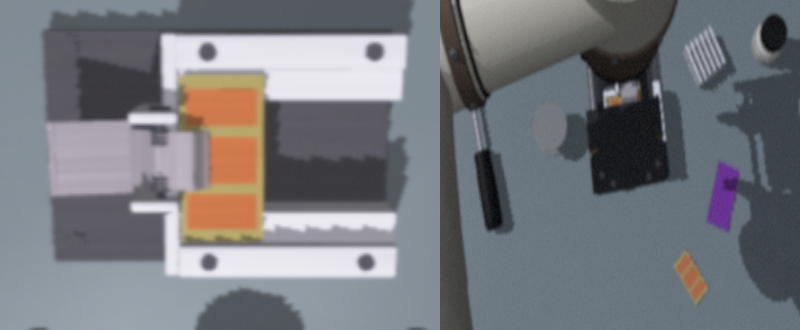

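The clip rests on the coupon and the bystanders are undisturbed. I'll check the coupon–stop gap numerically along pixel rows.

```bash
python3 - <<'E'
from h import *
c=dict(np.load('pics/_wrist.npz')); P=cloud(c); o=np.array([.556,.0291]);t=.2245
def hx(u,v): q=ray(c,u,v,.036)[:2]-o; return (1000*(q@[np.cos(t),np.sin(t)])).round(1)
for v in(158,164,170,212,218,224):
    print(v,[(u,hx(u,v),c['color'][v,u].tolist(),int(1000*P[v,u,2])) for u in range(286,304)])
for v in(165,215): print([(u,hx(u,v),c['color'][v,u].tolist()) for u in range(330,342)])
E
```

```text
158 [(286, np.float64(21.9), [60, 58, 65], 10), (287, np.float64(21.1), [77, 75, 81], 10), (288, np.float64(20.2), [130, 129, 137], 8), (289, np.float64(19.4), [194, 192, 204], 35), (290, np.float64(18.6), [225, 223, 231], 38), (291, np.float64(17.8), [229, 228, 235], 36), (292, np.float64(16.9), [230, 229, 236], 34), (293, np.float64(16.1), [227, 226, 233], 37), (294, np.float64(15.3), [213, 212, 220], 36), (295, np.float64(14.5), [176, 174, 177], 37), (296, np.float64(13.6), [162, 154, 132], 33), (297, np.float64(12.8), [160, 149, 103], 36), (298, np.float64(12.0), [162, 150, 96], 35), (299, np.float64(11.2), [174, 160, 103], 37), (300, np.float64(10.3), [181, 166, 106], 34), (301, np.float64(9.5), [182, 167, 107], 37), (302, np.float64(8.7), [182, 168, 107], 37), (303, np.float64(7.9), [182, 167, 106], 36)]
164 [(286, np.float64(22.0), [60, 59, 64], 8), (287, np.float64(21.2), [66, 64, 70], 10), (288, np.float64(20.3), [94, 92, 99], 9), (289, np.float64(19.5), [126, 125, 133], 9), (290, np.float64(18.7), [146, 145, 154], 37), (291, np.float64(17.9), [150, 148, 157], 37), (292, np.
[... 4146 characters left out ...]
, 141, 150]), (338, np.float64(-21.0), [159, 158, 168]), (339, np.float64(-21.9), [163, 163, 172]), (340, np.float64(-22.7), [165, 164, 173]), (341, np.float64(-23.5), [168, 166, 177])]
[(330, np.float64(-14.7), [204, 126, 79]), (331, np.float64(-15.5), [198, 143, 92]), (332, np.float64(-16.4), [190, 161, 103]), (333, np.float64(-17.2), [180, 165, 109]), (334, np.float64(-18.1), [155, 145, 109]), (335, np.float64(-18.9), [121, 117, 112]), (336, np.float64(-19.8), [112, 110, 117]), (337, np.float64(-20.6), [113, 112, 118]), (338, np.float64(-21.5), [114, 112, 118]), (339, np.float64(-22.3), [114, 112, 119]), (340, np.float64(-23.2), [113, 112, 118]), (341, np.float64(-24.0), [114, 113, 120])]
```

The stop bar spans 19.6 to ~14.4 mm and meets the coupon's edge at ~14.2 mm with no dark gap, so it is home.

```bash
python3 -c "
from station import ticket
print(ticket.finish_job())"
```

```text
the job is handed in; nothing more can be done
None
```

The coupon is home against the end stop to within what the wrist camera can resolve, the clip has closed on it, the arm is clear, and the job was handed in after about 12 s of the 48 s.

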